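# Wedge the rocking power supply

### The job

The white power supply with the green front rocks on the bench because one of its rubber feet, at the front corner next to the orange wedge, is screwed in too far. Without picking anything up, push the wedge, thin edge first, squarely under that short foot until it is snug and carries the corner, then press down firmly with the fingertips (about 10 N, for about a second) on top of the case right above that foot to feel that it no longer rocks; if it still dips, push the wedge farther and press again. Leave the wedge under the foot with the supply level and where it stands, do not disturb the mug, the tape or the screwdriver, and finish clear of everything.

Things in the scene. Friction and masses are not known exactly. Their poses are not given: they have to be found in the camera images.
- supply: Loose power supply, 3 kg: white case 190 (x) x 220 (y) mm, flat top 91 mm and underside 16 mm above the bench, on square 22 mm feet centred at x +-75, y +-90 mm. Origin: centre of the footprint, at the good feet's soles (on the bench); +x to the green front (outer face x = 100, knobs to 112 mm), z up. It tips onto the short foot when 2 to 4 N press on that corner.
- short_foot: The short foot, 22 x 22 mm black rubber, under the supply's corner at x = +75, y = +90 mm in its frame; axes as the supply's. Origin: centre of its upper end; the sole is 18 mm lower and hangs 4 to 8 mm above the bench (differs each time). Its outer face, y = +101 mm, lies 9 mm inside the case's side.
- test_spot (a point): Point on the top face of the case straight above the short foot, 91 mm above the bench: press down here to test.
- wedge: Loose orange wedge, 0.12 kg, 110 (x) x 45 (y) mm. Origin: centre of its underside. Thin edge (1 mm) at x = +55, upright thick end (22 mm high) at x = -55 mm, even slope between. It starts on the supply's +y side, 35 to 85 mm clear of the case, thin edge towards it, up to 20 mm out of line with the foot and 0.3 rad askew. Jammed, it holds by friction.
- mug: Bystander: blue mug 76 mm across, 90 mm high, on the supply's -y side. Origin: centre of its underside.
- tape: Bystander: yellow roll of tape lying flat, 90 mm across, 24 mm high, beside the wedge's path, 130 to 160 mm from it towards the supply's -x (back). Origin: centre of its underside.
- screwdriver: Bystander: red screwdriver lying on the bench in front of the green panel. Origin: on the bench, about half-way along it; x along it.
Not all that is in view belongs to the job. Of the things that look like the wedge, take the one that is farthest from the robot's base at the start.

How it is judged:
By the outcome, as a careful person would: the job done as asked, in the order asked, and still so for the second after the job is handed in, with the robot touching nothing.
It also fails if it takes over 64 s, if anything falls off the work surface, if the arm or the gripper's body presses on something with over 40 N, if the wrist force passes 120 N, or if a joint passes its speed limit or range.

### The arm

A 7-joint arm with a two-finger parallel gripper is mounted at the origin on the work surface. World frame = base frame: x ahead of the robot, y to its left, z up, the work surface at z = 0. Lengths are in m, angles in rad, forces in N, time in s.
With the tool pointing down it reaches from about 0.425 to 0.925 m from the base axis. Payload 6.8 kg.
Tool frame: the origin (TCP) lies midway between the tips of the shut fingers; the grasp point (between the pads) lies 19 mm behind it; z points along the fingers, x is the direction in which the jaws open and shut, and the axes are right-handed (so a half turn about z gives the same grasp; the last joint's range is limited). The gripper opens to 88 mm and grips with 3 to 60 N. Pads are 20 mm wide; open, the fingers measure 115 mm over their backs; the gripper's body (75 mm by 178 mm) begins 61 mm behind the grasp point.
Start: joints at [-0.108, 0.477, 0.022, 1.555, -0.011, 1.109, -0.083], TCP at [0.675, 0, 0.223] pointing down, gripper open.
Joint ranges: [-2.96, 2.96], [-0.34, 2.1], [-1.41, 1.46], [0.24, 2.44], [-1.37, 4.51], [0.17, 1.92], [-2.96, 2.96]. Speed limits (rad/s): [2.39, 2.39, 3.14, 3.14, 3.14, 3.14, 3.14].

### API

Orientations are given as a rotation vector (axis times angle).
In Python, from rig import arm gives the robot as it stands. Calls block until the motion is done:
- arm.move_pose(position, orientation): joint-space move of the TCP to a pose.
- arm.move_l(position, orientation=None, rate=0.15, guard=None): straight line of the TCP; orientation=None keeps the orientation; rate is the mean speed in m/s. With guard (N) it stops when the force on the tool has changed by that much, and returns True; else False.
- arm.move_j(angles): joint-space move.
- arm.move_gripper(opening, f_grip=None): opening from 0.0 (shut) to 1.0 (fully open); f_grip is the grip in N (None keeps the last); returns when the fingers have stopped.
- arm.pause(seconds).
- arm.inverse_kinematics(position, orientation): joint angles nearest the present ones, or None.
- arm.snapshot(name): name is "scene" or "side" or "wrist"; returns (picture, depth): 384x512x3 uint8, red, green, blue; 384x512 float32, m along the optical axis (not along the pixel's ray), 0 where there is no reading.
- arm.camera_params(name): a dict with "fx", "fy", "cx", "cy" (pixels), "k1" (the pictures are not rectified: a ray, as slopes to the right and down, at radius r is drawn at 1 + k1 r^2 times it, then the intrinsics apply), "camera_from_world" (4x4, takes a point from world to camera coordinates). Camera axes: x right, y up, looking along -z (the intrinsics and any distortion apply to the point x, -y, -z); pixel columns grow to the right and rows downward; lengths in m; the calibration is good to about 2 mm. A picture is of the moment at which its call begins: read the wrist's pose just before it. camera_params takes no time and is no camera call; for the wrist camera it gives the pose at the moment of the call.
A pose or a line that the arm cannot do raises arm.MotionError and nothing moves.
- arm.sign_off(): hands the job in, once; it reports no verdict.
Readings, each from a call of its own:
- arm.get_clock(): time.
- arm.get_qpos(): joint angles.
- arm.get_joint_velocities(): joint speeds.
- arm.get_effort(): joint torques, N m.
- arm.get_tool_pos(): TCP position.
- arm.get_tool_rot(): TCP orientation.
- arm.get_force(): force on the tool from outside, world axes, zero at the start.
- arm.get_torque(): the same for the moment, N m.
- arm.get_grip_width(): opening from 0.0 (shut) to 1.0 (fully open).
Only numpy, scipy, OpenCV 4.12 (cv2) and the standard library are available. Lean on these libraries where they do the work, as an engineer would, in place of code of your own. Each camera call takes 0.05 s, during which the arm holds its last target. There are 200 camera calls.

## Working session

There is one attempt and no reset: what is moved stays moved. The work goes in short steps, each a Python script; the robot and the scene stay as the last script left them, time stands still between calls to the robot, and variables do not carry over. Pictures are saved under pics/ and viewed, about 8 in all and at most 12, crops included, and the job is handed in when it is done.

```bash
mkdir -p pics; ls
cat > h.py <<'E'
import numpy as np, cv2
from rig import arm
def snap(n,f):
    P=arm.camera_params(n); im,d=arm.snapshot(n)
    cv2.imwrite('pics/%s.png'%f,im[:,:,::-1]); np.savez('pics/%s.npz'%f,d=d,im=im,**{k:np.array(v) for k,v in P.items()})
    return im,d,P
def load(f): 
    P=dict(np.load('pics/%s.npz'%f)); return P
def rays(P,uv):
    uv=np.atleast_2d(np.array(uv,float)); k=float(P['k1'])
    a=np.c_[(uv[:,0]-P['cx'])/P['fx'],(uv[:,1]-P['cy'])/P['fy']]
    s=a.copy()
    for _ in range(20): s=a/(1+k*(s**2).sum(1,keepdims=True))
    T=np.linalg.inv(P['camera_from_world'])
    return T[:3,3], np.c_[s[:,0],-s[:,1],-np.ones(len(s))]@T[:3,:3].T
def atz(P,uv,z):
    o,r=rays(P,uv); return o+r*((z-o[2])/r[:,2])[:,None]
def atd(P,uv,d):
    o,r=rays(P,uv); return o+r*np.asarray(d).reshape(-1,1)
def cloud(P):
    h,w=P['d'].shape; u,v=np.meshgrid(np.arange(w),np.arange(h))
    p=atd(P,np.c_[u.ravel(),v.ravel()],P['d'].ravel()).reshape(h,w,3); p[P['d']==0]=np.nan
    return p
E
python3 - <<'E'
from h import *
a=snap('scene','scene')[0];b=snap('side','side')[0]
print(arm.get_clock(),arm.get_tool_rot())
for n in('scene','side'):
  P=arm.camera_params(n);print(np.linalg.inv(P['camera_from_world'])[:3,3].round(3))
E
```

```text
pics
0.1 [ 3.14148472e+00  8.58621623e-05 -2.51430519e-03]
[ 1.398 -0.13   0.855]
[ 0.439 -0.934  0.854]
```

View pics/scene.png

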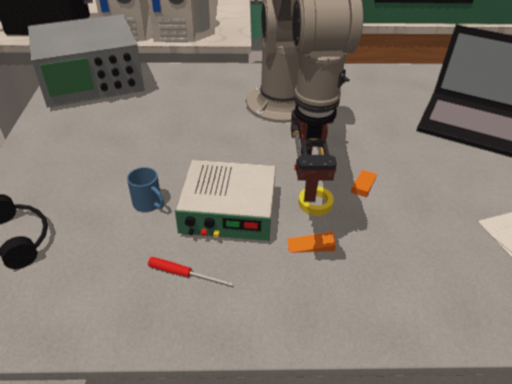

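View pics/side.png

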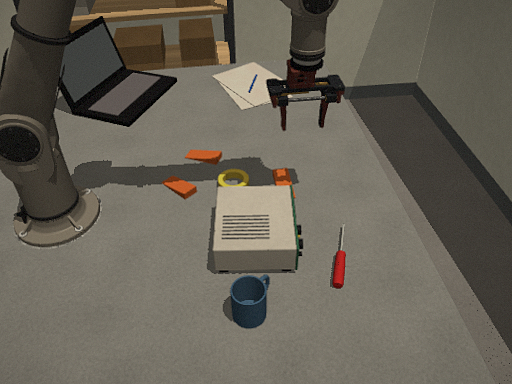

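The scene view shows the supply at (228,200), its green front towards +x, and the target wedge at (313,243) with its thin edge towards the supply. The tape is at (316,200) and the screwdriver at (190,272). There are three orange wedges; this one is farthest from the base.

Run:
```python
from h import *
for f in('scene','side'):
    P=load(f);C=cloud(P);im=P['im'].astype(int);hsv=cv2.cvtColor(P['im'],cv2.COLOR_RGB2HSV)
    z=C[...,2]
    m=((hsv[...,0]<16)&(hsv[...,0]>4)&(hsv[...,1]>200)&(hsv[...,2]>100)&(z>-.01)&(z<.04)).astype(np.uint8)
    n,L,S,c=cv2.connectedComponentsWithStats(m)
    for i in range(1,n):
        if S[i,4]<40: continue
        q=C[L==i]; r=cv2.minAreaRect(q[:,:2].astype(np.float32)*1000)
        print(f,'orange',c[i].round(),S[i,4],q.min(0).round(3),q.max(0).round(3),'rect',np.round(r[0]),np.round(r[1]),round(r[2],1))
    m=(z>.084)&(z<.1)&(C[...,0]>.4)&(C[...,0]<.9)&(C[...,1]<0.1)&(C[...,1]>-.4)&(hsv[...,1]<60)
    n,L,S,c=cv2.connectedComponentsWithStats(m.astype(np.uint8))
    i=1+S[1:,4].argmax(); q=C[L==i]; r=cv2.minAreaRect(q[:,:2].astype(np.float32)*1000)
    print('supply',S[i,4],'z',np.median(q[:,2]),'rect',np.round(r[0],1),np.round(r[1],1),r[2])
    # plane
    A=np.c_[q[:,:2],np.ones(len(q))];print('plane',np.linalg.lstsq(A,q[:,2],rcond=None)[0].round(4))
    y=(hsv[...,0]>22)&(hsv[...,0]<35)&(hsv[...,1]>200)&(z>.005)&(z<.04);q=C[y]
    if len(q): print('tape',q.min(0).round(3),q.max(0).round(3))
    b=(hsv[...,0]>95)&(hsv[...,0]<120)&(hsv[...,1]>100)&(z>.02)&(z<.1)&(C[...,1]<0)&(C[...,0]>.3);q=C[b]
    print('mug',q.min(0).round(3),q.max(0).round(3))
```

```text
scene orange [363. 183.] 359 [0.363 0.163 0.   ] [0.476 0.244 0.026] rect [419. 205.] [ 42. 109.] 63.8
scene orange [313. 243.] 675 [ 0.619 -0.018 -0.   ] [0.667 0.087 0.025] rect [644.  34.] [ 46. 105.] 2.5
supply 4666 z 0.0915834982465672 rect [ 532.6 -164.9] [220.5 197.5] 83.4118423461914
plane [ 0.0009 -0.0006  0.091 ]
tape [ 0.467 -0.196  0.006] [0.641 0.101 0.04 ]
mug [ 0.452 -0.414  0.02 ] [ 0.545 -0.327  0.092]
side orange [202. 154.] 161 [ 0.357  0.168 -0.002] [0.467 0.246 0.024] rect [413. 204.] [ 49. 111.] 62.6
side orange [282. 177.] 145 [0.616 0.024 0.007] [0.657 0.085 0.025] rect [637.  54.] [41. 61.] 1.1
side orange [180. 186.] 254 [0.288 0.016 0.001] [0.385 0.12  0.026] rect [337.  69.] [ 43. 111.] 40.1
supply 5128 z 0.09225528189295756 rect [ 528.1 -165.9] [224.2 189. ] 83.35563659667969
plane [0.0009 0.0052 0.0926]
tape [0.018 0.03  0.006] [0.536 0.767 0.033]
mug [ 0.452 -0.42   0.02 ] [ 0.623 -0.259  0.094]
```

```bash
cat >> h.py <<'E'
from scipy.spatial.transform import Rotation as Ro
def down(yaw): return (Ro.from_euler('z',yaw)*Ro.from_rotvec([np.pi,0,0])).as_rotvec()
E
python3 - <<'E'
from h import *
arm.move_pose([0.62,-0.02,0.32],down(-.115))
im,d,P=snap('wrist','w1')
print(arm.get_clock(),np.linalg.inv(P['camera_from_world'])[:3].round(3), P['fx'],P['k1'])
E
```

```text
0.675 [[ 0.993  0.111  0.033  0.629]
 [-0.115  0.948  0.298  0.063]
 [ 0.002 -0.3    0.954  0.483]] 268.5886779843014 -0.02659283967664994
```

View pics/w1.png

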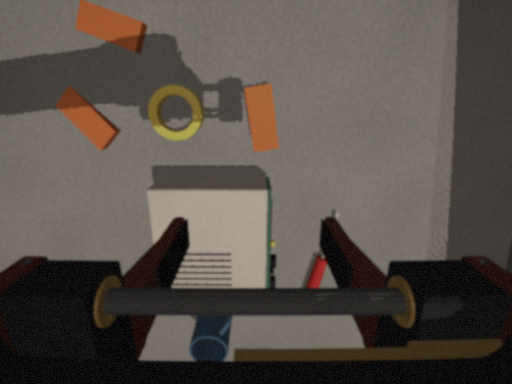

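The wrist view shows the target wedge, thick end at (258,86) and thin end at (266,151). The supply's +y top edge is near row 187 and its front edge near column 268.

Run:
```python
from h import *
P=load('w1');im=P['im']
c=im[70:230,140:300]; cv2.imwrite('pics/c1.png',cv2.resize(c,None,fx=3.75,fy=3.75,interpolation=cv2.INTER_CUBIC)[:,:,::-1])
C=cloud(P);hsv=cv2.cvtColor(im,cv2.COLOR_RGB2HSV)
m=((hsv[...,0]<16)&(hsv[...,0]>4)&(hsv[...,1]>180)&(hsv[...,2]>70)); m[:, :235]=0;m[:,290:]=0;m[160:]=0;m[:75]=0
q=C[m];r=cv2.minAreaRect(q[:,:2].astype(np.float32)*1000);print('wedge',m.sum(),r, q[:,2].min(),q[:,2].max())
print(cv2.boxPoints(r).round(1))
z=C[...,2];m=(z>.086)&(z<.097);m[220:]=0;m[:150]=0;q=C[m]
print('top',m.sum(),q.min(0),q.max(0))
r=cv2.minAreaRect(q[:,:2].astype(np.float32)*1000);print(r,cv2.boxPoints(r).round(1))
y=(hsv[...,0]>22)&(hsv[...,0]<35)&(hsv[...,1]>150)&(z>.01);y[160:]=0;q=C[y];print('tape',q.min(0),q.max(0))
```

```text
wedge 4 ((645.4266357421875, 0.9373207092285156), (6.539273738861084, 35.77497863769531), 34.44547653198242) 0.003573663147928119 0.008588627874548227
[[632.6  13.8]
 [652.8 -15.7]
 [658.2 -12. ]
 [638.   17.5]]
top 3818 [ 0.44279764 -0.11715563  0.08600413] [ 0.64089486 -0.04478426  0.0943213 ]
((541.8592529296875, -80.96284484863281), (51.641258239746094, 195.0065155029297), 83.357666015625) [[ 442.   -95.3]
 [ 635.7 -117.9]
 [ 641.7  -66.6]
 [ 448.   -44. ]]
tape [0.45563952 0.03189563 0.0101191 ] [0.54019175 0.1035769  0.02719371]
```

View pics/c1.png

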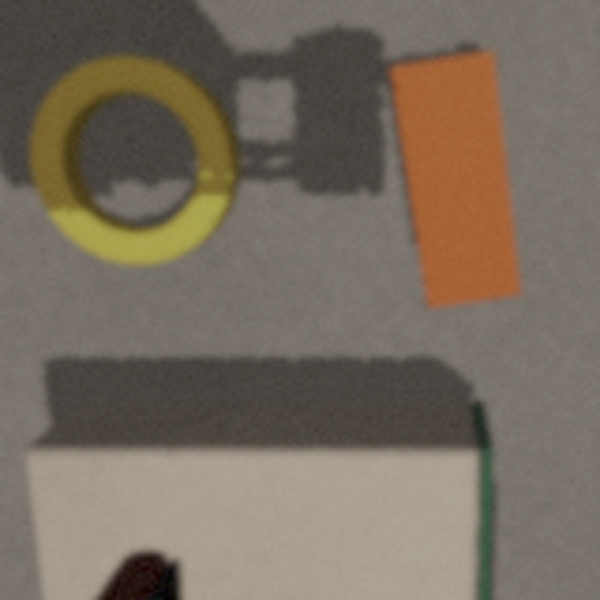

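Run:
```python
from h import *
P=load('w1')
px=lambda a:np.array(a)/3.75+[140-.37,70-.37]
tk=atz(P,px([[390,66],[494,51]]),.022);tn=atz(P,px([[521,294],[428,306]]),.001)
a,b=tk.mean(0),tn.mean(0);print('wedge',tk.round(4),tn.round(4),'c',((a+b)/2)[:2],'len',np.linalg.norm((b-a)[:2]),'head',np.arctan2(*(b-a)[1::-1]),'w',np.linalg.norm(tk[1]-tk[0]),np.linalg.norm(tn[1]-tn[0]))
t=atz(P,px([[30,448],[478,448]]),.091);print(t.round(4)); yaw=np.arctan2(*(t[1]-t[0])[1::-1]);print('yaw',yaw,np.linalg.norm(t[1]-t[0]))
R=np.array([[np.cos(yaw),-np.sin(yaw)],[np.sin(yaw),np.cos(yaw)]])
for n,p,l in(('b',t[0],[-95,110]),('f',t[1],[95,110])):
  o=p[:2]-R@np.array(l)/1e3;f=o+R@[.075,.09];print(n,'sup',o,'foot',f,'wedge in sup',R.T@(((a+b)/2)[:2]-o))
```

```text
wedge [[0.6155 0.0876 0.022 ]
 [0.6607 0.0885 0.022 ]] [[ 0.6644 -0.0211  0.001 ]
 [ 0.6193 -0.0217  0.001 ]] c [0.63996933 0.03333457] len 0.1095394870641236 head -1.5366638935573107 w 0.04520234205350573 0.04509948816902544
[[ 0.4518 -0.0452  0.091 ]
 [ 0.6346 -0.0666  0.091 ]]
yaw -0.11615316150723591 0.18411149633760068
b sup [ 0.53336863 -0.16549676] foot [ 0.61829356 -0.08479511] wedge in sup [0.08283941 0.20984575]
f sup [ 0.52751981 -0.16481433] foot [ 0.61244474 -0.08411267] wedge in sup [0.08872791 0.20984575]
```

```bash
cat >> h.py <<'E'
YAW=-.116; O=np.array([.530,-.165])
RS=np.array([[np.cos(YAW),-np.sin(YAW)],[np.sin(YAW),np.cos(YAW)]])
def S(x,y,z): return np.r_[O+RS@[x,y],z]
def st(t=''): print(t,'t%.2f'%arm.get_clock(),'sup',(RS.T@(arm.get_tool_pos()[:2]-O)).round(4),'z%.4f'%arm.get_tool_pos()[2],'F',np.round(arm.get_force(),2),'g%.3f'%arm.get_grip_width())
E
python3 - <<'E'
from h import *
p=np.array([.640-.0005,.0333+.015])
arm.move_pose([*p,.09],down(.034))
print(arm.move_l([*p,.008],rate=.08,guard=6));st('down')
arm.move_gripper(.57,f_grip=5);st('close')
arm.move_l(S(.0755,.225,.008),down(YAW),rate=.03);st('aligned')
arm.move_gripper(.8)
arm.move_l(S(.0755,.225,.12),rate=.15)
arm.move_l(S(.0755,.31,.20),rate=.2)
arm.move_pose(S(.075,.31,.20),down(YAW))
arm.move_gripper(.17);st()
snap('wrist','w2'); snap('scene','s2')
im=load('w2')['im'];im2=load('s2')['im']
cv2.imwrite('pics/c2.png',np.hstack([im[:300,:],cv2.resize(im2[170:290,170:350],(288,192))[:,:,:] if 0 else np.zeros((300,0,3),np.uint8)])[:,:,::-1])
E
```

```text
False
down t2.80 sup [0.0846 0.2246] z0.0086 F [-0.05 -0.61 -0.21] g1.004
close t3.55 sup [0.0841 0.2245] z0.0080 F [0.06 0.33 1.  ] g0.572
aligned t3.98 sup [0.0755 0.2251] z0.0080 F [0.06 0.53 0.8 ] g0.575
 t7.38 sup [0.075 0.31 ] z0.2000 F [ 0.52 -0.86 -0.53] g0.171
```

View pics/c2.png

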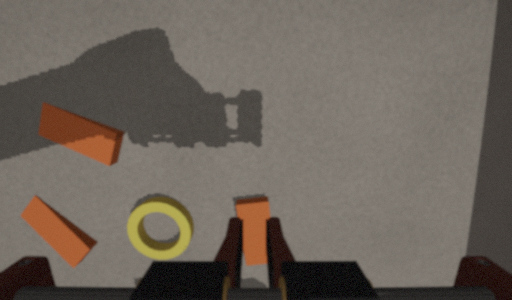

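Run:
```python
from h import *
arm.move_l(S(.075,.31,.03),rate=.15)
arm.move_l(S(.075,.31,.007),rate=.05,guard=6);st('down')
print(arm.move_l(S(.075,.240,.007),rate=.03,guard=10));st('pushed')
snap('scene','s3');snap('side','d3')
a=load('s3')['im'][180:290,200:350];b=load('d3')['im'][120:270,200:350]
f=lambda i:cv2.resize(i,(400,int(400*i.shape[0]/i.shape[1])),interpolation=cv2.INTER_CUBIC)
a,b=f(a),f(b);h=max(len(a),len(b));a=np.pad(a,((0,h-len(a)),(0,0),(0,0)));cv2.imwrite('pics/c3.png',np.hstack([a,b])[:,:,::-1])
P=load('s3');C=cloud(P);hsv=cv2.cvtColor(P['im'],cv2.COLOR_RGB2HSV)
m=(hsv[...,0]<16)&(hsv[...,0]>4)&(hsv[...,1]>200)&(hsv[...,2]>100);m[:215]=0;m[260:]=0;m[:,:265]=0
q=(C[m][:,:2]-O)@RS;r=cv2.minAreaRect(q.astype(np.float32)*1000);print(r,cv2.boxPoints(r).round(1))
```

```text
down t9.37 sup [0.0749 0.3099] z0.0067 F [ 0.91 -0.7   0.24] g0.169
False
pushed t11.85 sup [0.075  0.2401] z0.0070 F [0.36 1.2  0.24] g0.169
((107.42727661132812, 173.97445678710938), (105.52455139160156, 109.76300811767578), 87.77860260009766) [[ 50.5 123.4]
 [160.2 119.1]
 [164.3 224.6]
 [ 54.6 228.8]]
```

View pics/c3.png

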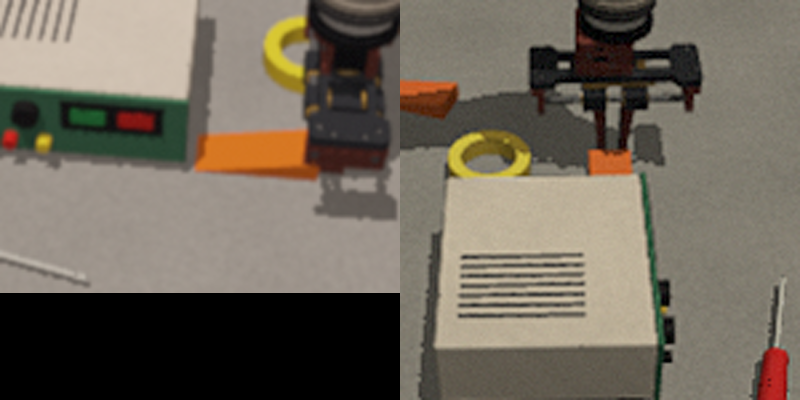

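The wedge is now square to the supply, its thin edge just at the case side; in the scene crop it spans (195–310, 130–178).

Run:
```python
from h import *
P=load('s3');C=cloud(P);hsv=cv2.cvtColor(P['im'],cv2.COLOR_RGB2HSV)
m=((hsv[...,0]<16)&(hsv[...,0]>4)&(hsv[...,1]>200)&(hsv[...,2]>150)&(C[...,2]<.03)).astype(np.uint8)
m[:222]=0;m[260:]=0;m[:,:268]=0;m[:,320:]=0
n,L,s,c=cv2.connectedComponentsWithStats(m);k=1+s[1:,4].argmax();print(s[k])
q=(C[L==k][:,:2]-O)@RS*1e3
for y0 in range(115,230,10):
    w=q[(q[:,1]>=y0)&(q[:,1]<y0+10)]
    if len(w): print(y0,len(w),w[:,0].min().round(1),w[:,0].max().round(1))
```

```text
[274 230  41  14 507]
115 7 75.0 88.6
125 48 54.4 94.5
135 52 52.6 96.1
145 53 51.9 96.4
155 55 54.2 95.6
165 57 55.7 99.4
175 55 55.7 96.5
185 55 53.3 96.9
195 57 54.6 97.3
205 65 54.2 97.1
215 3 55.4 95.1
```

Run:
```python
from h import *
n=np.r_[RS@[0,1],0]
y=.240
print(arm.move_l(S(.075,.215,.007),rate=.02,guard=6));st()
y=(RS.T@(arm.get_tool_pos()[:2]-O))[1]; L=[]
F=0
while F<7.5 and y>.165:
    y-=.001; arm.move_l(S(.075,y,.007),rate=.012); F=np.dot(arm.get_force(),n); L.append((round(y*1e3,1),round(float(F),1)))
print(L);st()
snap('scene','s4')
P0,P1=load('s3'),load('s4');w=lambda P:cv2.resize(P['im'][150:270,170:340],None,fx=2.35,fy=2.35,interpolation=cv2.INTER_CUBIC)
cv2.imwrite('pics/c4.png',np.hstack([w(P0),w(P1)])[:,:,::-1])
```

```text
False
 t13.35 sup [0.075  0.2149] z0.0070 F [0.02 0.19 0.28] g0.168
[(np.float64(213.9), -0.1), (np.float64(212.9), 0.5), (np.float64(211.9), 0.7), (np.float64(210.9), 0.4), (np.float64(209.9), 0.4), (np.float64(208.9), 0.5), (np.float64(207.9), -0.4), (np.float64(206.9), 0.7), (np.float64(205.9), 0.4), (np.float64(204.9), 0.0), (np.float64(203.9), 0.0), (np.float64(202.9), 0.3), (np.float64(201.9), 0.8), (np.float64(200.9), 0.5), (np.float64(199.9), 0.9), (np.float64(198.9), 2.7), (np.float64(197.9), 5.2), (np.float64(196.9), 6.3), (np.float64(195.9), 7.7)]
 t18.10 sup [0.075  0.1987] z0.0071 F [ 1.59  7.56 -0.54] g0.169
```

```bash
cat >> h.py <<'E'
def press(x=.075,y=.09):
    arm.move_l(S(x,y,.115),rate=.2); arm.pause(.3); b=arm.get_force()[2]
    arm.move_l(S(x,y,.080),rate=.02,guard=2.0); z=arm.get_tool_pos()[2]; L=[];F=0
    while F<9.8 and z>.070:
        z-=.0006 if F<8.5 else .0003; arm.move_l(S(x,y,z),rate=.01); F=np.mean([arm.get_force()[2] for _ in range(3)])-b
        L.append((round(arm.get_tool_pos()[2]*1e3,2),round(float(F),1)))
    print('press base',b,L)
    H=[]
    for _ in range(6): arm.pause(.22); H.append((round(arm.get_tool_pos()[2]*1e3,2),round(float(arm.get_force()[2]-b),1)))
    print('hold',H)
    st()
E
python3 - <<'E'
from h import *
arm.move_l(S(.075,.26,.007),rate=.1)
arm.move_l(S(.075,.26,.16),rate=.25)
arm.move_gripper(0.)
arm.move_l(S(.075,.09,.16),rate=.25)
press()
snap('scene','s5')
arm.move_l(S(.075,.09,.16),rate=.15);st()
P0,P1=load('s4'),load('s5');
w=lambda P:cv2.resize(P['im'][150:270,170:340],None,fx=2.35,fy=2.35,interpolation=cv2.INTER_CUBIC)
P0=load('s3');cv2.imwrite('pics/c5.png',np.hstack([w(P0),w(P1)])[:,:,::-1])
E
```

```text
press base -0.34979333561115455 [(np.float64(91.42), 7.4), (np.float64(91.34), 9.8), (np.float64(91.29), 12.5)]
hold [(np.float64(91.26), 11.8), (np.float64(91.27), 12.7), (np.float64(91.25), 12.4), (np.float64(91.27), 12.5), (np.float64(91.26), 12.6), (np.float64(91.27), 11.2)]
 t24.82 sup [0.075  0.0901] z0.0913 F [-4.65  1.01 10.89] g0.006
 t25.49 sup [0.0745 0.0901] z0.1592 F [ 1.59 -0.07 -0.07] g0.000
```

View pics/c5.png

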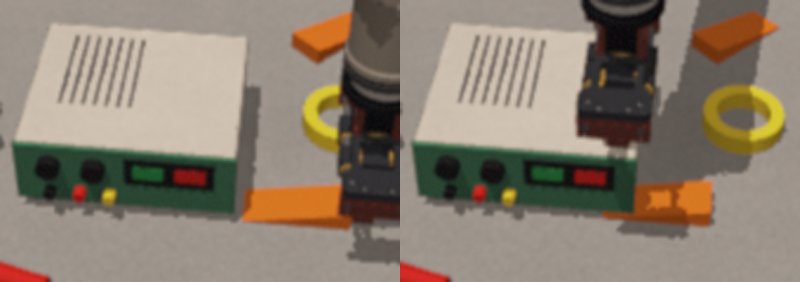

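The first press held about 12 N for 1.3 s with no dip. I didn't log the height at first touch, so I'll probe once more with finer steps, then clear off and compare pictures.

Run:
```python
from h import *
x,y=.075,.09
arm.move_l(S(x,y,.096),rate=.1); arm.pause(.4); b=np.mean([arm.get_force()[2] for _ in range(4)])
z=.0930;L=[];F=0
while F<9.5 and z>.085:
    z-=.0003; arm.move_l(S(x,y,z),rate=.008); arm.pause(.06); F=np.mean([arm.get_force()[2] for _ in range(4)])-b
    L.append((float(round(arm.get_tool_pos()[2]*1e3,2)),round(float(F),1)))
print(L); arm.pause(1.1); st('hold')
arm.move_l(S(x,y,.16),rate=.15)
arm.move_l(S(.075,.30,.30),rate=.25); st()
arm.move_pose([.45,.25,.4],down(0)) if arm.inverse_kinematics([.45,.25,.4],down(0)) is not None else None
st()
snap('scene','s6');snap('side','d6')
for a,b_,n in(('scene','s6','scene'),('side','d6','side')):
    for f in(a,b_):
        P=load(f);C=cloud(P);hsv=cv2.cvtColor(P['im'],cv2.COLOR_RGB2HSV);zz=C[...,2]
        m=(zz>.084)&(zz<.1)&(C[...,0]>.4)&(C[...,0]<.9)&(C[...,1]<0.1)&(C[...,1]>-.4)&(hsv[...,1]<60)
        q=C[m];k,Ll,s,c=cv2.connectedComponentsWithStats(m.astype(np.uint8));i=1+s[1:,4].argmax();q=C[Ll==i]
        r=cv2.minAreaRect(q[:,:2].astype(np.float32)*1000);A=np.c_[q[:,:2]-O,np.ones(len(q))]
        print(f,np.round(r[0],1),np.round(r[1],1),round(r[2],2),'plane',np.linalg.lstsq(A,q[:,2],rcond=None)[0].round(4))
a=load('s6')['im'][170:280,160:340];b=load('d6')['im'][140:300,200:360]
f=lambda i:cv2.resize(i,(400,int(400*i.shape[0]/i.shape[1])),interpolation=cv2.INTER_CUBIC)
a,b=f(a),f(b);h=max(len(a),len(b));a=np.pad(a,((0,h-len(a)),(0,0),(0,0)));cv2.imwrite('pics/c6.png',np.hstack([a,b])[:,:,::-1])
```

```text
[(92.66, 0.2), (92.4, 0.4), (92.09, -0.5), (91.75, 0.2), (91.51, -0.2), (91.47, 3.2), (91.4, 5.9), (91.37, 8.5), (91.3, 11.0)]
hold t30.87 sup [0.0751 0.0901] z0.0913 F [-3.24  1.32 10.76] g0.005
 t32.64 sup [0.0748 0.2979] z0.2988 F [-0.58 -0.14  0.07] g0.005
 t33.62 sup [-0.1263  0.4016] z0.3992 F [ 0.18  0.07 -0.61] g0.002
scene [ 532.6 -164.9] [220.5 197.5] 83.41 plane [ 0.0009 -0.0006  0.0916]
s6 [ 532.4 -165. ] [220.2 197. ] 83.31 plane [ 0.0008 -0.0005  0.0915]
side [ 528.1 -165.9] [224.2 189. ] 83.36 plane [0.0009 0.0052 0.0922]
d6 [ 529.6 -166. ] [224.2 191.8] 83.15 plane [0.001  0.0038 0.0922]
```

View pics/c6.png

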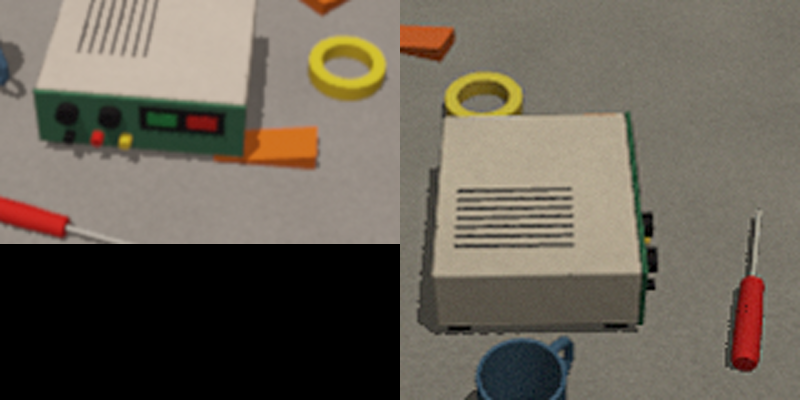

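The wedge is under the front corner, and the supply is level and unmoved. The second press went down only 0.2 mm from first touch to 11 N, so there's no rocking. The arm is clear, so I'm handing it in.

```bash
python3 -c "
from h import *
arm.sign_off();st()"
```

```text
the job is handed in; nothing more can be done
the job is handed in; nothing more can be done
```

The wedge is under the short foot and carries the corner, and I handed the job in at about 34 s of the 64 s allowed.

**Pushing:** I lined the wedge up by nudging it between loosely open fingers, without lifting it. I then pushed it squarely, thin edge first, until the push force rose from about 0.5 N to 7.6 N.

**Press tests:** I pressed twice above the foot for more than a second each, at about 12 N and then 11 N, slightly over the 10 N asked. On the second press the top gave only about 0.2 mm from first touch to 11 N, so it no longer dips. I did not log the height at first touch on the first press, which is why I pressed again.

**Final checks:**
- **Supply position:** In the scene camera it is within about 0.2 mm and 0.1° of where it started. The side camera's fit differed by 1.5 mm, but its depth fits are coarser (the fitted case size also changed by 3 mm).
- **Level:** The scene camera shows a flat top with under 0.1° of tilt. The side camera's fit read 0.2 to 0.3° of tilt both before and after.
- **Bystanders:** The tape, mug and screwdriver look untouched in the last pictures. I judged this by eye and did not measure it.
- **Arm:** It ended well clear of everything.

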